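# Click the sock hub onto its drying stand

### The job

Pick up the six-arm hub and slide it, arms at the bottom, down the upright of the drying stand, past the sprung nubs until it clicks and rests fully home on the rubber washer, then let go of it. Push gently, never harder than about 20 newtons, and leave the other things on the bench where they are.

Things in the scene. Friction and masses are not known exactly. Their poses are not given: they have to be found in the camera images.
- hub: White plastic six-arm hub, loose and upright on the bench, 0.12 to 0.2 kg. Sleeve 40 mm outside (16 flats: one faces its x axis, then every 22.5 deg), 80 mm tall. Six level arms 8 mm thick stick out at its foot (2 to 10 mm up) to 76 mm from the axis; their ends turn up to 22 mm. Origin: centre of the underside; z up along the bore.
- hub_grip (a point): Where to grip the hub: on its axis, 62 mm above its underside, over the arms; take the sleeve across its 40 mm diameter.
- hub_lip (a point): Centre of the hub's lip, on its axis 5 mm above the underside. The lip is the lowest 10 mm of the sleeve, with an 18 mm bore; above it the bore is 28 mm wide, open at the top. Only the lip has to pass the nubs on the stand.
- stand: Drying stand, fixed: round grey base 116 mm across, 22 mm tall, and an upright polished steel rod 15 mm in diameter. Origin: centre of the underside, on the rod's axis, z up. On the rod sits a 32 mm stop ring with a 34 mm black rubber washer on it. The washer's top is anywhere from 50 to 106 mm above the bench: the ring is set differently each time and not measured.
- stand_tip (a point): Centre of the top end of the stand's rod, 146 mm above the bench; the last 11 mm taper to 7 mm across.
- stand_axis (a point): Point on the rod's axis 135 mm up, where the full 15 mm begins. Lower down two sprung ball nubs stand out 4 mm on opposite sides, centred 15 mm above the washer. The lip meets them 21 mm above the washer and needs 5 to 9 N to go over; then it slides by freely; 5 mm above the washer they snap out over it and pull it down with some 10 N (the click).
- washer (a joint): Squeeze of the rubber washer on the stop ring: 0 free, at most 0.0025 m; about 0.0006 to 0.001 m under the hub's weight when home. It gives 2 N per mm for 2.5 mm, then it is solid.
- jar: Bystander: open glass jar, 60 mm across, 75 mm tall; origin centre of its underside.
- soap_dish: Bystander: steel soap dish 75 x 105 x 18 mm with a bar of soap in it; origin centre of its underside.
- brush: Bystander: red-handled brush lying down.
- pin0: Bystander: plastic clothespin lying on the bench, 74 mm long, 11 mm high; origin centre of its underside.
- pin1: Bystander: plastic clothespin lying on the bench, 74 mm long, 11 mm high; origin centre of its underside.
- pin2: Bystander: plastic clothespin lying on the bench, 74 mm long, 11 mm high; origin centre of its underside.
- pin3: Bystander: plastic clothespin lying on the bench, 74 mm long, 11 mm high; origin centre of its underside.
- pin4: Bystander: plastic clothespin lying on the bench, 74 mm long, 11 mm high; origin centre of its underside.
- pin5: Bystander: plastic clothespin lying on the bench, 74 mm long, 11 mm high; origin centre of its underside.

How it is judged:
At the end, for the whole second after the job is handed in: The hub is on the stand's upright (axes within 4 mm, upright within 0.1 rad, underside 45 to 109 mm above the bench, that is arms down), its lip is under the nubs and its weight squeezes the rubber washer by more than 0.4 mm, at rest and released (value of joint washer above 0.0004 m and horizontal distance between hub and stand below 0.004 m and angle between hub's own z axis and vertical below 0.1 rad and z of hub in the frame of stand between 0.045 and 0.109 m and linear speed of hub below 0.02 m/s); the robot touches nothing.
It fails at once if the hub is pushed against the stand with more than 30 N in all (contact force between hub and stand above 30 N).
It fails at once if the gripper pushes on the stand itself with more than 10 N (contact force between the fingers and stand above 10 N).
It fails at once if another thing on the bench is moved by more than 30 mm or the jar is tipped (distance of any of jar, soap_dish, brush, pin0, pin1, pin2, pin3, pin4, pin5 from where it was at the start of the episode above 0.03 m or angle between jar's own z axis and vertical above 0.5 rad).
It also fails if it takes over 58 s, if anything falls off the work surface, if the arm or the gripper's body presses on something with over 40 N, if the wrist force passes 120 N, or if a joint passes its speed limit or range.

### The arm

A 6-joint arm with a two-finger parallel gripper is mounted at the origin on the work surface. World frame = base frame: x ahead of the robot, y to its left, z up, the work surface at z = 0. Lengths are in m, angles in rad, forces in N, time in s.
With the tool pointing down it reaches from about 0.275 to 0.725 m from the base axis. Payload 5.6 kg.
Tool frame: the origin (TCP) lies on the front face of the gripper's body, between the roots of the fingers; the fingertips stand 73 mm ahead of it and the grasp point (between the pads) lies 54 mm ahead of it; z points along the fingers, y is the line along which they close (so a half turn about z gives the same grasp; the last joint's range is limited). The gripper opens to 85 mm and grips with 20 to 120 N. Pads are 22 mm wide; open, the fingers measure 114 mm over their backs; the gripper's body (76 mm by 85 mm) begins 54 mm behind the grasp point. The pads swing forward as they close: fully open they stand 13 mm farther back than shut.
Start: joints at [1.494, 0.255, 0.108, 0, -1.424, -0.285], TCP at [0.195, 0.514, 0.304] pointing down, gripper open.
Joint ranges: [-2.95, 2.95], [-1.21, 1.97], [-1.09, 1.5], [-2.87, 1.71], [-2.94, -0.07], [-3.05, 3.05]. Speed limits (rad/s): [2.57, 2.57, 3.14, 3.14, 3.14, 3.14].

### API

Orientations are given as a unit quaternion [w, x, y, z].
In Python, from plant import manip gives the robot as it stands.
- The arm moves only by the tool servo_tool, never from a script. Its argument "deltas" is a list of rows, each a list of 7 numbers: the shift along the tool's x, y, z in cm, then the turn, a rotation vector about the tool's x, y, z in rad, then the opening, from 0 (shut) to 1 (fully open). In form: [[x, y, z, rx, ry, rz, grip], ...]. A call has 1 to 10 rows; each row is the pose to reach, as a shift and turn from the pose commanded when the call began, along the tool's axes at that moment; what a row does not reach only later rows make up. A row lasts 1/12 s, in which the tool goes at most 41.7 mm and 7.16 degrees, less where a joint would pass 70% of its speed; a pose out of reach is approached as far as the arm can. A call with a gripper value outside its range is refused whole. The fingers move at their own pace and stop on an object; the grip force is fixed at half the most. Time passes only in rows, so rows that repeat a pose let the fingers close. It gives the time, the measured TCP pose, the force, the opening and the grip force at its end, in the units of the state.
- manip.sense(): the state, without advancing time (a new reading comes with each control period).
- manip.camera(name): name is "scene" or "side" or "wrist"; returns a dict with "frame" (384x512x3 uint8, blue, green, red), "vertical_fov" (degrees; the focal length in pixels is half the picture's height over the tangent of half this angle, whatever the lens; pixels are square), "cx", "cy" (the principal point, pixels), "cam_to_world" (4x4, takes a point from camera to world coordinates); the wrist camera has in their place "tool_from_camera" (4x4, takes a point from camera to tool coordinates, whose origin is the TCP and whose axes are the flange's). Camera axes: x right, y down, z forward; pixel columns grow to the right and rows downward; lengths in m; the calibration is good to about 2 mm. A picture is of the moment at which its call begins: read the wrist's pose just before it. There is no depth.
- manip.job_done(): hands the job in; it is judged then, once.
The state is a dict: "t": time; "qpos": joint angles; "qd": joint speeds; "joint_efforts": joint torques, N m; "ee_pos": TCP position; "orientation": TCP orientation; "ft_force": force on the tool from outside, world axes, zero at the start; "moment": the same for the moment, N m; "finger_gap": finger opening in m; "grip_force": force on a finger pad.
Only numpy, scipy, OpenCV 4.12 (cv2) and the standard library are available. Lean on these libraries where they do the work, as an engineer would, in place of code of your own. Each camera call takes 0.05 s, during which the arm holds its last target. There are 200 camera calls.

## Working session

There is one attempt and no reset: what is moved stays moved. The work goes in short steps, Python scripts to look and compute and a tool call to move; the robot and the scene stay as the last step left them, time stands still between calls to the robot, and variables do not carry over. Pictures are saved under pics/ and viewed, at most 10 in all, crops included, and the job is handed in when it is done.

Besides the shell and the picture viewer there is one more tool, called after "Emit:" in YAML: its name, and indented under it one key for each argument. servo_tool: Moves the arm, as the interface text tells. Its arguments: {"type":"object","properties":{"deltas":{"type":"array","items":{"type":"array","items":{"type":"number"}}}},"required":["deltas"]}

```bash
mkdir -p pics
cat > h.py <<'E'
import numpy as np, cv2
from plant import manip
from scipy.spatial.transform import Rotation as R
def cam(n):
    s=manip.sense(); c=manip.camera(n)
    if 'cam_to_world' in c: M=np.array(c['cam_to_world'])
    else:
        q=s['orientation']; T=np.eye(4); T[:3,:3]=R.from_quat([q[1],q[2],q[3],q[0]]).as_matrix(); T[:3,3]=s['ee_pos']
        M=T@np.array(c['tool_from_camera'])
    f=192/np.tan(np.radians(c['vertical_fov'])/2)
    return c['frame'],M,f,c['cx'],c['cy']
def ray(C,u,v):
    _,M,f,cx,cy=C; d=M[:3,:3]@np.array([(u-cx)/f,(v-cy)/f,1]); return M[:3,3],d/np.linalg.norm(d)
def plane(C,u,v,z):
    o,d=ray(C,u,v); return o+d*(z-o[2])/d[2]
def proj(C,p):
    _,M,f,cx,cy=C; q=np.linalg.inv(M)@np.append(p,1); return np.array([cx+f*q[0]/q[2],cy+f*q[1]/q[2]])
E
python3 - <<'E'
from h import *
import pickle
C={n:cam(n) for n in('scene','side','wrist')}
pickle.dump(C,open('c0.pkl','wb'))
for n in C: print(n,C[n][1].round(3).tolist(),C[n][2:]); cv2.imwrite(f'pics/{n}0.png',C[n][0])
print(manip.sense())
E
```

```text
scene [[0.779, 0.351, -0.519, 1.29], [0.626, -0.418, 0.658, -0.905], [0.014, -0.838, -0.546, 0.874], [0.0, 0.0, 0.0, 1.0]] (np.float64(490.3139214100559), 248.98669443176215, 196.85201471938336)
side [[0.985, -0.131, 0.114, 0.498], [-0.173, -0.666, 0.726, -0.755], [-0.019, -0.734, -0.679, 0.811], [0.0, 0.0, 0.0, 1.0]] (np.float64(422.86385992055995), 252.16642749845977, 187.87730277977818)
wrist [[-0.354, -0.887, -0.296, 0.27], [-0.935, 0.337, 0.11, 0.485], [0.002, 0.315, -0.949, 0.372], [0.0, 0.0, 0.0, 1.0]] (np.float64(326.60508927722327), 258.6123126505443, 188.9128072474365)
{'t': 0.15, 'qpos': array([ 1.49359845e+00,  2.55628934e-01,  1.07319204e-01, -2.90080727e-04,
       -1.42389649e+00, -2.84578608e-01]), 'qd': array([ 0.00067448, -0.0007997 ,  0.00310203,  0.00163636,  0.00055643,
        0.00163682]), 'joint_efforts': array([-8.86636353e-04, -3.86938548e+01,  2.38085371e+01,  5.36657900e+00,
       -4.49568048e-03, -6.62934774e-07]), 'ee_pos': array([0.19455006, 0.51417381, 0.30321071]), 'orientation': array([ 7.16010043e-04,  9.83680191e-01, -1.79924332e-01, -6.97273540e-05]), 'ft_force': array([-0.10551595, -0.38513918,  0.78212643]), 'moment': array([-0.04033209,  0.00816362, -0.03245027]), 'grip_force': 0.0, 'finger_gap': 0.08488963357828769}
```

View pics/scene0.png

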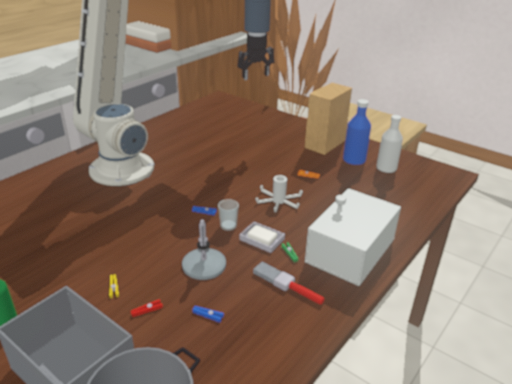

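View pics/side0.png

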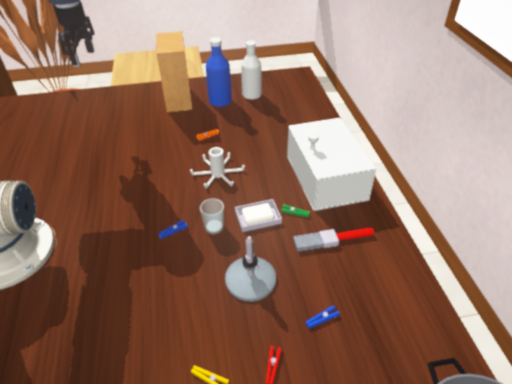

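The scene view shows the hub's sleeve at about (280,188) and the stand's rod at about (203,235), with the jar at (228,215) between them. In the side view the hub is at (217,165) and the rod tip at about (249,238). Next I'll zoom in.

Run:
```python
from h import *
import pickle
C=pickle.load(open('c0.pkl','rb'))
def crop(n,x,y,w=64,h=48,k=6): return cv2.resize(C[n][0][y:y+h,x:x+w],None,fx=k,fy=k,interpolation=cv2.INTER_CUBIC)
a=np.hstack([crop('scene',248,170),crop('scene',172,210,64,72)[:288]]); b=np.hstack([crop('side',185,143),crop('side',218,230)])
cv2.imwrite('pics/crop.png',np.vstack([a,b]))
```

```text
(no output)
```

View pics/crop.png

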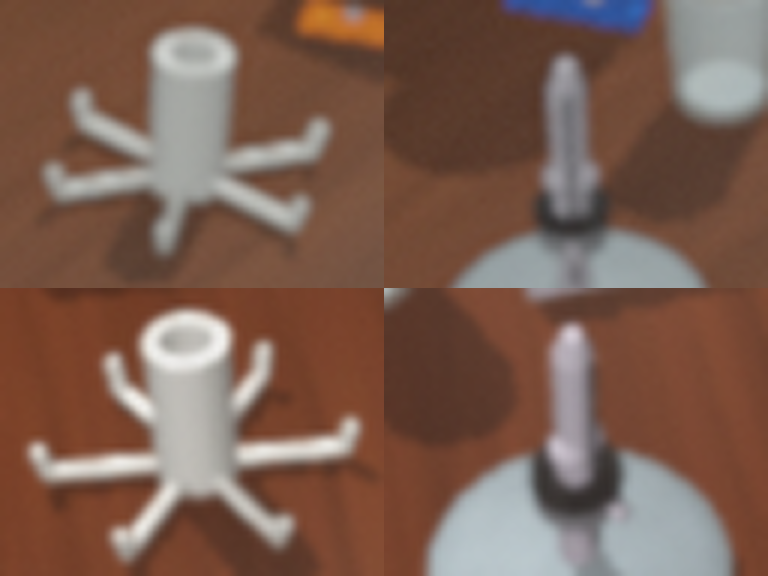

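The crop shows the hub's top ring centred at scene (280.2,178.8) and side (216,151.8). The rod tip is at scene (202.3,219.7) and side (249.2,237), and the washer at scene (203.3,244.7) and side (249.8,261).

```bash
cat >> h.py <<'E'
def tri(rs):
    A=np.zeros((3,3));b=np.zeros(3)
    for o,d in rs:
        P=np.eye(3)-np.outer(d,d);A+=P;b+=P@o
    p=np.linalg.solve(A,b); return p,[np.linalg.norm((np.eye(3)-np.outer(d,d))@(p-o)) for o,d in rs]
E
python3 - <<'E'
from h import *
import pickle
C=pickle.load(open('c0.pkl','rb')); S,D,W=C['scene'],C['side'],C['wrist']
for n,s,d,z in[('hub top',(279.8,178.4),(215.6,151.4),.08),('tip',(201.9,219.4),(248.8,236.9),.146),('washer',(203,244.5),(249.5,261),None),('jar',(228,204),(211.5,203),.075)]:
    p,e=tri([ray(S,*s),ray(D,*d)]); print(n,p.round(4),np.round(e,4))
    if z: print(plane(S,*s,z).round(4),plane(D,*d,z).round(4))
hub=plane(D,215.6,151.4,.08); 
for u,v in[(38,454-288),(350,428-288),(113,362-288),(263,350-288),(123,540-288),(283,525-288)]:
    p=plane(D,185+u/6-.4,143+v/6-.4,.018)-hub; print(np.degrees(np.arctan2(p[1],p[0])).round(1),np.hypot(*p[:2]).round(3))
f=S[1][:3,2]
print('wrist proj hub,tip',proj(W,[*hub[:2],.08]),proj(W,[.5,.1,.146]))
s=manip.sense();q=s['orientation'];print(R.from_quat([q[1],q[2],q[3],q[0]]).as_matrix().round(4))
E
```

```text
hub top [0.5461 0.1925 0.0829] [0.0005 0.0005]
[0.5431 0.1973 0.08  ] [0.5462 0.1954 0.08  ]
tip [ 0.5772 -0.1919  0.1505] [0.001 0.001]
[ 0.5722 -0.186   0.146 ] [ 0.5776 -0.1894  0.146 ]
washer [ 0.5768 -0.1917  0.0699] [0.0008 0.0008]
jar [ 0.5132 -0.0153  0.0827] [0.003 0.003]
[ 0.5076 -0.0113  0.075 ] [ 0.5136 -0.0032  0.075 ]
175.6 0.077
-3.2 0.075
115.8 0.078
57.5 0.077
-122.9 0.076
-64.0 0.076
wrist proj hub,tip [ 602.84790571 -678.42358498] [ 1130.38486112 -1080.11557296]
[[ 9.353e-01 -3.540e-01 -4.000e-04]
 [-3.540e-01 -9.353e-01 -1.400e-03]
 [ 1.000e-04  1.400e-03 -1.000e+00]]
```

Emit:
servo_tool:
  deltas:
    - [36,14,0,0,0,0,1]
    - [36,14,0,0,0,0,1]
    - [36,14,0,0,0,0,1]
    - [36,14,0,0,0,0,1]
    - [36,14,0,0,0,0,1]
    - [36,14,0,0,0,0,1]
    - [36,14,0,0,0,0,1]
    - [36,14,0,0,0,0,1]
    - [36,14,0,0,0,0,1]
    - [36,14,0,0,0,0,1]

```text
t: 0.98
ee_pos: [0.4846, 0.2523, 0.3033]
orientation: [0.001, 0.983, -0.182, 0.0]
ft_force: [-0.3, 0.9, 0.6]
finger_gap: 0.0855
grip_force: 0.0
```

Emit:
servo_tool:
  deltas:
    - [7.6,3.2,3,0,0,0,1]
    - [7.6,3.2,4,0,0,0,1]
    - [7.6,3.2,5,0,0,0,1]
    - [7.6,3.2,5,0,0,0,1]
    - [7.6,3.2,5,0,0,0,1]
    - [7.6,3.2,5,0,0,0,1]

```text
t: 1.48
ee_pos: [0.5415, 0.1998, 0.2548]
orientation: [-0.0, 0.984, -0.18, 0.0]
ft_force: [0.1, 0.4, -0.0]
finger_gap: 0.0853
grip_force: 0.0
```

Run:
```python
from h import *
import pickle
W=cam('wrist'); s=manip.sense(); print(s['ee_pos'],s['orientation'])
pickle.dump(W,open('c1.pkl','wb'))
print(proj(W,[.545,.1955,.08]))
cv2.imwrite('pics/w1.png',W[0])
```

```text
[0.54144226 0.2001417  0.25522427] [-6.54275221e-04  9.83792086e-01 -1.79309817e-01  8.32577281e-04]
[261.80328107 182.83944216]
```

View pics/w1.png

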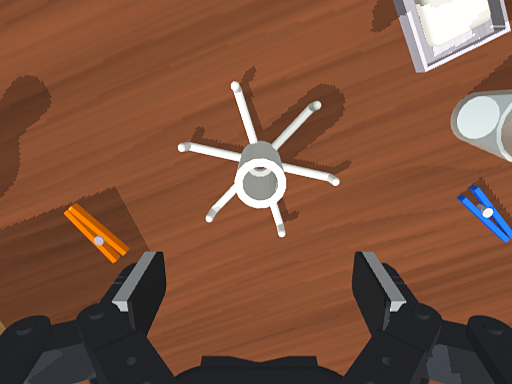

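The wrist view shows the hub's top ring at about (260.5,183), about 1 px from the prediction. The arm tips are visible and the fingers straddle column 259. Next I'll fit the ring and work out the descent.

```bash
cat >> h.py <<'E'
def move(target):
    s=manip.sense();q=s['orientation'];Rm=R.from_quat([q[1],q[2],q[3],q[0]]).as_matrix()
    print('ee',s['ee_pos'].round(4),'delta cm',(100*Rm.T@(np.array(target)-s['ee_pos'])).round(2),'zaxis',Rm[:,2].round(4),'yaw',np.degrees(np.arctan2(Rm[1,0],Rm[0,0])).round(2))
E
python3 - <<'E'
from h import *
import pickle
W=pickle.load(open('c1.pkl','rb'))
m=(W[0].min(2)>225).astype(np.uint8); m[:150]=0;m[215:]=0;m[:,:225]=0;m[:,300:]=0
m=cv2.morphologyEx(m,cv2.MORPH_OPEN,np.ones((3,3)))
n,l,st,_=cv2.connectedComponentsWithStats(m); i=1+st[1:,4].argmax(); print(st[i])
c=max(cv2.findContours((l==i).astype(np.uint8),0,1)[0],key=len)
(x,y),r=cv2.minEnclosingCircle(c); print(x,y,r, cv2.fitEllipse(cv2.convexHull(c)))
x,y=cv2.fitEllipse(cv2.convexHull(c))[0]
p=plane(W,x,y,.08);print(p)
p2=plane(W,261,182.8,.08);print(p2)
a=[plane(W,*t,.022)[:2] for t in[(235,87),(318,104),(337,182),(282,234),(209,219),(184,147)]]
print('tips centre',np.mean(a,0))
for t in a: d=t-p[:2]; print(np.degrees(np.arctan2(d[1],d[0])).round(1),np.hypot(*d).round(4))
move([p[0],p[1],.117])
E
```

```text
[ 225  159   61   56 1211]
256.0853271484375 189.6412811279297 32.765933990478516 ((255.3750762939453, 192.961181640625), (57.3547477722168, 72.17338562011719), 27.474937438964844)
[0.53895271 0.20318924 0.08      ]
[0.54525233 0.19607636 0.08      ]
tips centre [0.54477307 0.19605113]
-7.6 0.081
-61.6 0.0852
-117.1 0.0788
-178.4 0.0695
114.5 0.0672
48.6 0.0718
ee [0.5414 0.2001 0.2552] delta cm [-0.36 -0.18 13.82] zaxis [ 0.0019  0.001  -1.    ] yaw -20.66
```

The mask ran into the arms, but the arm-tip centre and the ring picked by eye agree on (0.545,0.196).

Emit:
servo_tool:
  deltas:
    - [0.5,0.3,3,0,0,0.09,1]
    - [0.5,0.3,6,0,0,0.09,1]
    - [0.5,0.3,9,0,0,0.09,1]
    - [0.5,0.3,11,0,0,0.09,1]
    - [0.5,0.3,12.5,0,0,0.09,1]
    - [0.5,0.3,13.5,0,0,0.09,1]
    - [0.5,0.3,13.8,0,0,0.09,1]
    - [0.5,0.3,13.8,0,0,0.09,1]
    - [0.5,0.3,13.8,0,0,0.09,1]

```text
t: 2.28
ee_pos: [0.5457, 0.1954, 0.1173]
orientation: [-0.001, 0.975, -0.224, 0.001]
ft_force: [0.0, -0.0, 0.4]
finger_gap: 0.0854
grip_force: 0.0
```

Run:
```python
from h import *
move([.545,.196,.116])
W=cam('wrist'); cv2.imwrite('pics/w2.png',W[0])
```

```text
ee [0.5457 0.1954 0.1173] delta cm [-0.09 -0.02  0.13] zaxis [ 0.0021  0.001  -1.    ] yaw -25.83
```

View pics/w2.png

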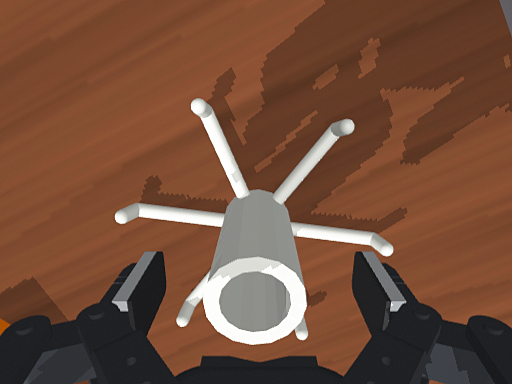

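The ring is centred between the pads at about (255,300), so I'll close the gripper.

Emit:
servo_tool:
  deltas:
    - [0,0,0.1,0,0,0,0.3]
    - [0,0,0.1,0,0,0,0.3]
    - [0,0,0.1,0,0,0,0.3]
    - [0,0,0.1,0,0,0,0.2]
    - [0,0,0.1,0,0,0,0.2]
    - [0,0,0.1,0,0,0,0.2]
    - [0,0,0.1,0,0,0,0.2]
    - [0,0,0.1,0,0,0,0.2]

```text
t: 3.0
ee_pos: [0.5455, 0.1948, 0.1155]
orientation: [-0.0, 0.975, -0.224, 0.0]
ft_force: [-0.3, 0.6, 5.5]
finger_gap: 0.0392
grip_force: 59.9
```

Emit:
servo_tool:
  deltas:
    - [0,0,-2,0,0,0,0.2]
    - [0,0,-5,0,0,0,0.2]
    - [0,0,-8,0,0,0,0.2]
    - [0,0,-11,0,0,0,0.2]
    - [0,0,-14,0,0,0,0.2]
    - [0,0,-16,0,0,0,0.2]
    - [0,0,-17.5,0,0,0,0.2]
    - [0,0,-17.5,0,0,0,0.2]
    - [0,0,-17.5,0,0,0,0.2]

```text
t: 3.75
ee_pos: [0.5449, 0.1947, 0.2892]
orientation: [-0.0, 0.975, -0.224, -0.0]
ft_force: [1.0, 0.1, -2.9]
finger_gap: 0.0393
grip_force: 60.6
```

Run:
```python
from h import *
s=manip.sense(); print(s['ft_force'],s['finger_gap'],s['grip_force'])
move([.575,-.0885,.29]); move([.575,-.1885,.29])
```

```text
[ 0.99144458  0.05157297 -2.9026437 ] 0.039343625187994245 60.575323211978684
ee [0.5449 0.1947 0.2892] delta cm [15.08 24.16 -0.1 ] zaxis [-9.e-04  5.e-04 -1.e+00] yaw -25.9
ee [0.5449 0.1947 0.2892] delta cm [19.45 33.16 -0.11] zaxis [-9.e-04  5.e-04 -1.e+00] yaw -25.9
```

Emit:
servo_tool:
  deltas:
    - [1.5,2.5,0,0,0,0,0.2]
    - [3.5,6,0,0,0,0,0.2]
    - [5.5,9.4,0,0,0,0,0.2]
    - [7.5,12.8,0,0,0,0,0.2]
    - [9.5,16.2,0,0,0,0,0.2]
    - [11.5,19.6,0,0,0,0,0.2]
    - [13.5,23,0,0,0,0,0.2]
    - [15.5,26.4,0,0,0,0,0.2]
    - [17.5,29.8,0,0,0,0,0.2]
    - [18.6,31.7,0,0,0,0,0.2]

```text
t: 4.58
ee_pos: [0.573, -0.1752, 0.2869]
orientation: [0.0, 0.974, -0.225, -0.002]
ft_force: [-0.5, 0.2, -0.8]
finger_gap: 0.0395
grip_force: 60.8
```

Emit:
servo_tool:
  deltas:
    - [0.6,1,0,0,0,0,0.2]
    - [0.8,1.4,0,0,0,0,0.2]
    - [0.8,1.4,0,0,0,0,0.2]
    - [0.8,1.4,0,0,0,0,0.2]

```text
t: 4.92
ee_pos: [0.575, -0.1868, 0.289]
orientation: [-0.0, 0.975, -0.224, -0.001]
ft_force: [-0.2, 0.2, -0.5]
finger_gap: 0.039
grip_force: 60.8
```

Run:
```python
from h import *
import pickle
move([.575,-.1885,.29]); print(manip.sense()['ft_force'])
C={n:cam(n) for n in('scene','side')}; pickle.dump(C,open('c3.pkl','wb'))
def crop(n,x,y,w=60,h=90,k=6): return cv2.resize(C[n][0][y:y+h,x:x+w],None,fx=k,fy=k,interpolation=cv2.INTER_CUBIC)
cv2.imwrite('pics/crop3.png',np.hstack([crop('scene',172,170),crop('side',220,190)]))
```

```text
ee [ 0.575  -0.1868  0.289 ] delta cm [ 0.07  0.15 -0.1 ] zaxis [-1.4e-03  8.0e-04 -1.0e+00] yaw -25.85
[-0.24915409  0.22671637 -0.5151947 ]
```

View pics/crop3.png

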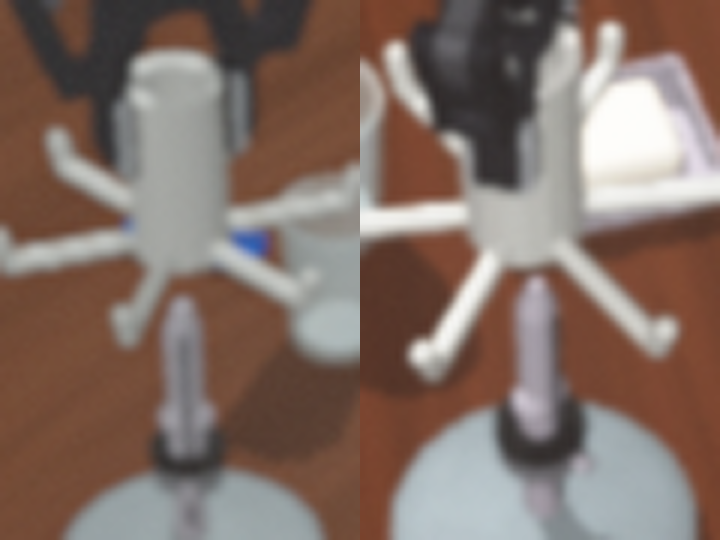

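The scene crop shows the sleeve axis slightly left of the rod, and the side crop shows it about 2 px left. I'll measure the sleeve and rod edges to sub-pixel accuracy.

```bash
cat > edge.py <<'E'
from h import *
import pickle,sys
C=pickle.load(open(sys.argv[1],'rb'))
def edges(n,v,u0,u1):
    g=cv2.GaussianBlur(C[n][0],(0,0),.7).astype(float)[v].sum(1) if 0 else C[n][0].astype(float)[v-1:v+2].mean(0)
    g=g[:,0]  # blue channel: wood low, parts high
    d=np.diff(g); 
    def peak(seg,o):
        i=np.argmax(seg); a=seg[max(i-1,0):i+2]; j=np.arange(max(i-1,0),max(i-1,0)+len(a)); return o+.5+(a.clip(0)*j).sum()/a.clip(0).sum()
    m=(u0+u1)//2
    return peak(d[u0:m],u0),peak(-d[m:u1],m)
if __name__=='__main__':
    for n,u0,u1,rs in[('scene',188,216,(200,202,204,206)),('scene',193,213,(226,230,233)),('side',234,263,(223,225,227,229)),('side',239,262,(241,245,249,252))]:
        for v in rs: e=edges(n,v,u0,u1); print(n,v,np.round(e,2),round(sum(e)/2,2))
    s=manip.sense(); p=s['ee_pos']
    for n in('scene','side'):
        for z in(.2,.174,.146,.11): print(n,z,proj(C[n],[*p[:2],z]).round(2))
        a=proj(C[n],[*p[:2],.17]);print('px/mm x,y',((proj(C[n],[p[0]+.01,p[1],.17])-a)/10).round(3),((proj(C[n],[p[0],p[1]+.01,.17])-a)/10).round(3))
E
python3 edge.py c3.pkl
```

```text
scene 200 [194.7  209.56] 202.13
scene 202 [188.9  209.56] 199.23
scene 204 [190.47 207.55] 199.01
scene 206 [191.69 213.34] 202.52
scene 226 [198.45 205.39] 201.92
scene 230 [198.61 205.51] 202.06
scene 233 [198.75 205.55] 202.15
side 223 [236.21 254.11] 245.16
side 225 [239.97 254.28] 247.12
side 227 [239.37 254.58] 246.97
side 229 [237.67 255.54] 246.61
side 241 [245.51 251.61] 248.56
side 245 [245.48 251.49] 248.48
side 249 [245.64 251.56] 248.6
side 252 [245.65 251.5 ] 248.58
scene 0.2 [201.84 202.19]
scene 0.174 [202.23 210.84]
scene 0.146 [202.66 219.93]
scene 0.11 [203.18 231.3 ]
px/mm x,y [0.293 0.147] [ 0.274 -0.174]
side 0.2 [246.73 218.05]
side 0.174 [247.08 226.88]
side 0.146 [247.45 235.98]
side 0.11 [247.9  247.13]
px/mm x,y [ 0.486 -0.07 ] [-0.08 -0.36]
```

Run:
```python
from h import *
import pickle
C=pickle.load(open('c3.pkl','rb'))
for v in(190,194,198,203): print('scene',v,C['scene'][0][v,186:216].mean(1).astype(int).tolist())
for v in(216,219,222,225): print('side',v,C['side'][0][v,232:262].mean(1).astype(int).tolist())
c0=pickle.load(open('c0.pkl','rb'))
for v in(155,162): print('side0',v,c0['side'][0][v,200:232].mean(1).astype(int).tolist())
print([proj(c0['side'],[.545,.196,z]).round(2).tolist() for z in(.08,.06,.04,.0)])
print([proj(c0['scene'],[.545,.196,z]).round(2).tolist() for z in(.08,.06,.04,.0)])
```

```text
scene 190 [75, 64, 54, 50, 69, 102, 124, 125, 130, 149, 162, 166, 165, 164, 162, 160, 160, 158, 155, 152, 147, 140, 123, 98, 95, 112, 108, 81, 67, 76]
scene 194 [75, 69, 58, 52, 60, 91, 119, 128, 129, 144, 160, 165, 164, 164, 163, 161, 160, 158, 156, 153, 150, 143, 132, 109, 98, 109, 112, 98, 84, 82]
scene 198 [187, 172, 149, 122, 100, 105, 123, 129, 128, 142, 159, 164, 165, 164, 163, 161, 162, 159, 157, 155, 151, 144, 135, 120, 99, 86, 85, 85, 84, 84]
scene 203 [81, 93, 112, 133, 153, 171, 179, 175, 166, 162, 163, 164, 165, 165, 163, 163, 161, 159, 158, 156, 152, 146, 138, 125, 108, 96, 95, 100, 108, 118]
side 216 [82, 81, 86, 105, 135, 149, 127, 76, 52, 52, 50, 52, 52, 60, 92, 132, 142, 139, 153, 167, 167, 164, 157, 151, 173, 229, 249, 251, 250, 250]
side 219 [83, 80, 80, 87, 113, 138, 128, 84, 59, 53, 53, 52, 51, 58, 92, 130, 144, 150, 166, 172, 167, 165, 157, 149, 159, 196, 225, 229, 227, 225]
side 222 [86, 87, 88, 94, 115, 144, 163, 170, 173, 174, 170, 162, 157, 155, 159, 170, 176, 179, 180, 175, 169, 166, 159, 151, 152, 184, 223, 235, 238, 240]
side 225 [238, 237, 236, 235, 231, 213, 182, 174, 179, 185, 186, 187, 189, 189, 189, 186, 184, 183, 181, 175, 168, 165, 159, 150, 146, 159, 174, 178, 177, 178]
side0 155 [78, 95, 145, 192, 185, 124, 82, 79, 108, 155, 196, 219, 230, 234, 233, 231, 230, 230, 228, 213, 191, 168, 137, 108, 85, 81, 107, 157, 191, 169, 111, 78]
side0 162 [77, 78, 78, 78, 90, 126, 180, 222, 234, 225, 191, 177, 182, 185, 187, 187, 185, 182, 179, 171, 164, 155, 147, 161, 182, 174, 129, 82, 64, 66, 71, 69]
[[215.15, 151.33], [215.7, 156.9], [216.24, 162.33], [217.28, 172.86]]
[[280.06, 178.77], [279.75, 184.18], [279.45, 189.51], [278.85, 199.96]]
```

The sleeve axis matches the TCP to within about 0.5 mm. The two fixed views disagree on the rod's y by about 3 mm, so I'll step aside and check the rod with the wrist camera.

Emit:
servo_tool:
  deltas:
    - [-3,0,0,0,0,0,0.2]
    - [-6,0,0,0,0,0,0.2]
    - [-9,0,0,0,0,0,0.2]
    - [-10,0,0,0,0,0,0.2]
    - [-10,0,0,0,0,0,0.2]
    - [-10,0,0,0,0,0,0.2]

```text
t: 5.52
ee_pos: [0.4854, -0.1434, 0.2907]
orientation: [-0.0, 0.975, -0.223, 0.001]
ft_force: [-0.1, 0.2, -1.9]
finger_gap: 0.0391
grip_force: 60.8
```

Run:
```python
from h import *
import pickle
W=cam('wrist'); pickle.dump(W,open('c4.pkl','wb')); move([.575,-.1885,.289])
t=proj(W,[.575,-.1885,.146]); print(t,proj(W,[.575,-.1885,.07]),proj(W,[.575,-.1885,.022]))
cv2.imwrite('pics/w4.png',W[0])
```

```text
ee [ 0.4858 -0.1437  0.2903] delta cm [9.98 0.15 0.14] zaxis [ 1.2e-03 -1.0e-04 -1.0e+00] yaw -25.81
[260.77635807  46.61031697] [260.23522406  55.81751178] [260.02131686  59.45706355]
```

View pics/w4.png

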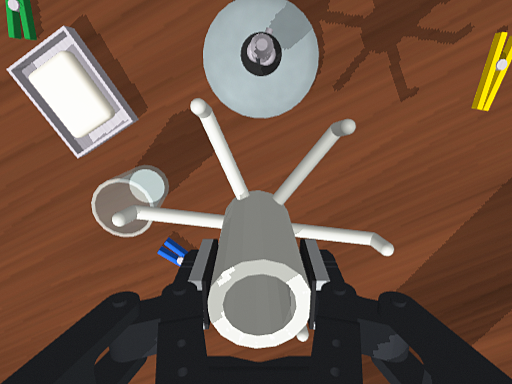

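The wrist view shows the rod tip at about (264,40), the washer at (261,54) and the base centred near (261,57). The hub's ring is at about (258.5,304). Next I'll fit these.

Run:
```python
from h import *
import pickle
W=pickle.load(open('c4.pkl','rb'));I=W[0]; g=I.mean(2)
s=manip.sense();q=s['orientation'];T=np.eye(4);T[:3,:3]=R.from_quat([q[1],q[2],q[3],q[0]]).as_matrix();T[:3,3]=s['ee_pos']
print('TCP axis at hub top ->',proj(W,(T@[0,0,.0355,1])[:3]),'underside',(T@[0,0,.1155,1])[:3])
def fit(m,name,z):
    n,l,st,_=cv2.connectedComponentsWithStats(m.astype(np.uint8))
    i=1+st[1:,4].argmax();c=max(cv2.findContours((l==i).astype(np.uint8),0,1)[0],key=len)
    e=cv2.fitEllipse(cv2.convexHull(c)); print(name,st[i],np.round(e[0],2),np.round(e[1],1),'->',[plane(W,*e[0],zz).round(4).tolist() for zz in z]); return l==i
k=np.zeros(g.shape,bool);k[25:85,230:295]=1
w=(g<45)&k; fit(w,'washer',(.064,.07,.074))
b,r=I[...,0].astype(int),I[...,2].astype(int)
k2=np.zeros(g.shape,bool);k2[0:125,195:325]=1
fit((b-r>5)&k2,'base',(.022,))
# hub ring
h=np.zeros(g.shape,bool);h[255:352,200:318]=1
fit((g>215)&h,'ring',(.2548-0,))
big=cv2.resize(I[15:85,225:300],None,fx=8,fy=8,interpolation=cv2.INTER_CUBIC); cv2.imwrite('pics/w4c.png',big)
```

```text
TCP axis at hub top -> [257.82253206 301.38596761] underside [ 0.48597493 -0.14371225  0.17481024]
washer [241  33  40  43 413] [260.85  53.64] [39.6 42.8] -> [[0.5767, -0.1899, 0.064], [0.5763, -0.1897, 0.07], [0.576, -0.1895, 0.074]]
base [ 203    0  115  118 9553] [260.39  55.24] [115.2 123.5] -> [[0.5782, -0.1905, 0.022]]
ring [ 213  274   98   74 1931] [264.51 308.76] [ 74.4 100.3] -> [[0.4817, -0.1445, 0.2548]]
```

View pics/w4c.png

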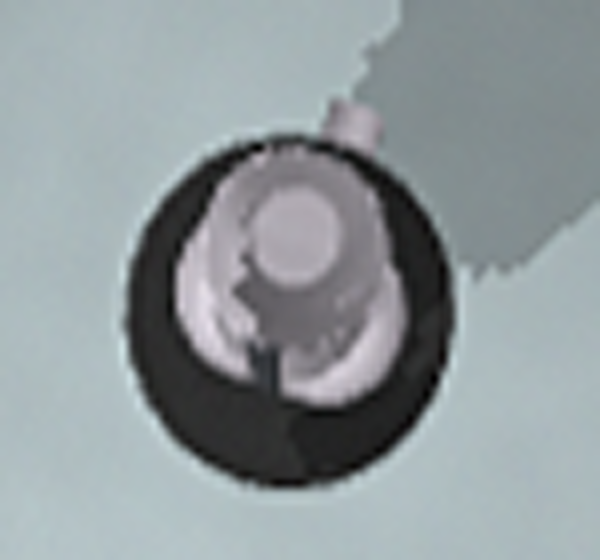

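Rod axis is at about (0.577,-0.1895), and the hub sits about 0.9 mm towards -x_t in the grip, so the TCP target is (0.5777,-0.190).

Emit:
servo_tool:
  deltas:
    - [3,0.1,0,0,0,0,0.2]
    - [6,0.2,0,0,0,0,0.2]
    - [9,0.2,0,0,0,0,0.2]
    - [10,0.2,0,0,0,0,0.2]
    - [10.3,0.2,0,0,0,0,0.2]
    - [10.3,0.2,0,0,0,0,0.2]
    - [10.3,0.2,0,0,0,0,0.2]
    - [10.3,0.2,0,0,0,0,0.2]

```text
t: 6.23
ee_pos: [0.5767, -0.1907, 0.2901]
orientation: [-0.0, 0.975, -0.224, 0.0]
ft_force: [-0.2, 0.2, -1.7]
finger_gap: 0.0394
grip_force: 60.8
```

```bash
python3 - <<'E'
from h import *
move([.5777,-.190,.258]); s=manip.sense(); print(s['ft_force'],s['moment'])
W=cam('wrist'); 
import pickle; pickle.dump({n:cam(n) for n in('scene','side')},open('c5.pkl','wb'))
E
python3 edge.py c5.pkl
```

```text
ee [ 0.5767 -0.1907  0.2901] delta cm [ 0.06 -0.11  3.21] zaxis [ 2.e-04  0.e+00 -1.e+00] yaw -25.87
[-0.18583986  0.20553247 -1.69813567] [ 0.00491663 -0.01295317  0.01883379]
scene 200 [193.78 209.26] 201.52
scene 202 [188.76 209.32] 199.04
scene 204 [188.98 208.68] 198.83
scene 206 [191.57 215.09] 203.33
scene 226 [198.45 205.42] 201.93
scene 230 [198.61 205.5 ] 202.06
scene 233 [198.8  205.57] 202.18
side 223 [237.46 255.19] 246.32
side 225 [240.92 255.26] 248.09
side 227 [241.22 255.67] 248.45
side 229 [238.74 257.54] 248.14
side 241 [245.52 251.6 ] 248.56
side 245 [245.48 251.47] 248.48
side 249 [245.61 251.57] 248.59
side 252 [245.63 251.49] 248.56
scene 0.2 [201.07 203.11]
scene 0.174 [201.48 211.78]
scene 0.146 [201.91 220.89]
scene 0.11 [202.45 232.27]
px/mm x,y [0.293 0.148] [ 0.275 -0.175]
side 0.2 [247.76 219.48]
side 0.174 [248.1  228.31]
side 0.146 [248.45 237.42]
side 0.11 [248.87 248.56]
px/mm x,y [ 0.488 -0.07 ] [-0.081 -0.362]
```

Emit:
servo_tool:
  deltas:
    - [0.05,-0.05,1,0,0,0,0.2]
    - [0.05,-0.05,2,0,0,0,0.2]
    - [0.05,-0.05,2.6,0,0,0,0.2]
    - [0.05,-0.05,2.9,0,0,0,0.2]
    - [0.05,-0.05,3.2,0,0,0,0.2]
    - [0.05,-0.05,3.5,0,0,0,0.2]
    - [0.05,-0.05,3.5,0,0,0,0.2]

```text
t: 6.97
ee_pos: [0.5775, -0.1907, 0.2542]
orientation: [-0.0, 0.975, -0.224, -0.0]
ft_force: [0.8, 0.7, -1.4]
finger_gap: 0.0391
grip_force: 60.8
```

Emit:
servo_tool:
  deltas:
    - [0,0,0.2,0,0,0,0.2]
    - [0,0,0.4,0,0,0,0.2]
    - [0,0,0.6,0,0,0,0.2]
    - [0,0,0.8,0,0,0,0.2]
    - [0,0,1.0,0,0,0,0.2]
    - [0,0,1.2,0,0,0,0.2]
    - [0,0,1.2,0,0,0,0.2]

```text
t: 7.55
ee_pos: [0.5775, -0.1907, 0.2423]
orientation: [-0.0, 0.975, -0.224, -0.0]
ft_force: [-0.3, 0.3, -2.7]
finger_gap: 0.0395
grip_force: 60.8
```

Emit:
servo_tool:
  deltas:
    - [0,0,0.3,0,0,0,0.2]
    - [0,0,0.6,0,0,0,0.2]
    - [0,0,0.9,0,0,0,0.2]
    - [0,0,1.2,0,0,0,0.2]
    - [0,0,1.5,0,0,0,0.2]
    - [0,0,1.8,0,0,0,0.2]
    - [0,0,2.1,0,0,0,0.2]
    - [0,0,2.4,0,0,0,0.2]
    - [0,0,2.4,0,0,0,0.2]

```text
t: 8.3
ee_pos: [0.5774, -0.1906, 0.218]
orientation: [-0.0, 0.975, -0.224, -0.001]
ft_force: [-0.4, 0.9, -2.0]
finger_gap: 0.0392
grip_force: 60.8
```

Emit:
servo_tool:
  deltas:
    - [0,0,0.15,0,0,0,0.2]
    - [0,0,0.3,0,0,0,0.2]
    - [0,0,0.45,0,0,0,0.2]
    - [0,0,0.6,0,0,0,0.2]
    - [0,0,0.75,0,0,0,0.2]
    - [0,0,0.9,0,0,0,0.2]
    - [0,0,1.05,0,0,0,0.2]
    - [0,0,1.2,0,0,0,0.2]
    - [0,0,1.2,0,0,0,0.2]

```text
t: 9.05
ee_pos: [0.5775, -0.1909, 0.2067]
orientation: [0.0, 0.975, -0.224, -0.0]
ft_force: [0.1, -0.8, -2.1]
finger_gap: 0.0395
grip_force: 60.7
```

Underside is at about 91 mm with no contact yet, so I'll go on in smaller steps.

Emit:
servo_tool:
  deltas:
    - [0,0,0.1,0,0,0,0.2]
    - [0,0,0.2,0,0,0,0.2]
    - [0,0,0.3,0,0,0,0.2]
    - [0,0,0.4,0,0,0,0.2]
    - [0,0,0.5,0,0,0,0.2]
    - [0,0,0.5,0,0,0,0.2]

```text
t: 9.55
ee_pos: [0.5782, -0.1912, 0.2042]
orientation: [0.0, 0.975, -0.224, 0.002]
ft_force: [-2.3, -0.1, 8.5]
finger_gap: 0.0389
grip_force: 61.5
```

Emit:
servo_tool:
  deltas:
    - [0,0,0.1,0,0,0,0.2]
    - [0,0,0.2,0,0,0,0.2]
    - [0,0,0.3,0,0,0,0.2]
    - [0,0,0.4,0,0,0,0.2]
    - [0,0,0.4,0,0,0,0.2]

```text
t: 9.97
ee_pos: [0.5777, -0.1908, 0.198]
orientation: [0.0, 0.975, -0.224, 0.0]
ft_force: [-1.3, -0.2, 0.7]
finger_gap: 0.0393
grip_force: 61.0
```

Past the first contact (about 10 N), so the washer is near 67 mm. Going on.

Emit:
servo_tool:
  deltas:
    - [0,0,0.1,0,0,0,0.2]
    - [0,0,0.2,0,0,0,0.2]
    - [0,0,0.3,0,0,0,0.2]
    - [0,0,0.4,0,0,0,0.2]
    - [0,0,0.5,0,0,0,0.2]
    - [0,0,0.6,0,0,0,0.2]
    - [0,0,0.6,0,0,0,0.2]

```text
t: 10.55
ee_pos: [0.5776, -0.1907, 0.1913]
orientation: [-0.0, 0.975, -0.224, -0.0]
ft_force: [-0.6, -1.5, -1.4]
finger_gap: 0.0394
grip_force: 60.7
```

Emit:
servo_tool:
  deltas:
    - [0,0,0.1,0,0,0,0.2]
    - [0,0,0.2,0,0,0,0.2]
    - [0,0,0.3,0,0,0,0.2]
    - [0,0,0.4,0,0,0,0.2]
    - [0,0,0.4,0,0,0,0.2]

```text
t: 10.97
ee_pos: [0.5771, -0.1905, 0.1863]
orientation: [-0.0, 0.975, -0.224, -0.001]
ft_force: [0.8, -1.3, -7.7]
finger_gap: 0.0388
grip_force: 61.0
```

The click is pulling down (-7.7 N). Going down in 1 mm steps onto the washer.

Emit:
servo_tool:
  deltas:
    - [0,0,0.1,0,0,0,0.2]
    - [0,0,0.2,0,0,0,0.2]
    - [0,0,0.25,0,0,0,0.2]
    - [0,0,0.25,0,0,0,0.2]

```text
t: 11.3
ee_pos: [0.5777, -0.1907, 0.1857]
orientation: [-0.0, 0.975, -0.224, 0.0]
ft_force: [-1.5, 0.2, -2.8]
finger_gap: 0.039
grip_force: 61.5
```

Emit:
servo_tool:
  deltas:
    - [0,0,0.05,0,0,0,0.2]
    - [0,0,0.1,0,0,0,0.2]
    - [0,0,0.1,0,0,0,0.2]
    - [0,0,0.1,0,0,0,0.2]

```text
t: 11.63
ee_pos: [0.5779, -0.1908, 0.1849]
orientation: [0.0, 0.975, -0.224, 0.0]
ft_force: [-1.2, 0.4, 0.2]
finger_gap: 0.0392
grip_force: 61.7
```

Emit:
servo_tool:
  deltas:
    - [0,0,0.05,0,0,0,0.2]
    - [0,0,0.1,0,0,0,0.2]
    - [0,0,0.1,0,0,0,0.2]
    - [0,0,0.1,0,0,0,0.2]

```text
t: 11.97
ee_pos: [0.5779, -0.1907, 0.1838]
orientation: [0.0, 0.975, -0.224, 0.0]
ft_force: [-0.9, 0.1, 3.0]
finger_gap: 0.0395
grip_force: 61.8
```

The slope is about 2 N/mm, which matches the rubber washer. The hub is home, so I'll release and withdraw.

Emit:
servo_tool:
  deltas:
    - [0,0,0,0,0,0,0.6]
    - [0,0,0,0,0,0,0.8]
    - [0,0,0,0,0,0,1]
    - [0,0,0,0,0,0,1]
    - [0,0,0,0,0,0,1]
    - [0,0,0,0,0,0,1]
    - [0,0,0,0,0,0,1]
    - [0,0,0,0,0,0,1]

```text
t: 12.63
ee_pos: [0.5777, -0.1907, 0.1833]
orientation: [-0.0, 0.975, -0.224, -0.0]
ft_force: [-0.6, -0.3, -0.6]
finger_gap: 0.0855
grip_force: 0.0
```

Emit:
servo_tool:
  deltas:
    - [0,0,-1,0,0,0,1]
    - [0,0,-3,0,0,0,1]
    - [0,0,-6,0,0,0,1]
    - [0,0,-9,0,0,0,1]
    - [0,0,-12,0,0,0,1]
    - [0,0,-14,0,0,0,1]
    - [0,0,-15,0,0,0,1]
    - [0,0,-15,0,0,0,1]

```text
t: 13.3
ee_pos: [0.5783, -0.191, 0.3366]
orientation: [-0.0, 0.975, -0.224, 0.003]
ft_force: [0.0, -0.2, 0.2]
finger_gap: 0.0856
grip_force: 0.0
```

Run:
```python
from h import *
print(manip.sense()['ft_force'])
C={n:cam(n) for n in('scene','side')}
def crop(n,x,y,w=65,h=90,k=6): return cv2.resize(C[n][0][y:y+h,x:x+w],None,fx=k,fy=k,interpolation=cv2.INTER_CUBIC)
cv2.imwrite('pics/end.png',np.hstack([crop('scene',170,195),crop('side',217,210)]))
```

```text
[ 0.03176882 -0.24471394  0.18464567]
```

View pics/end.png

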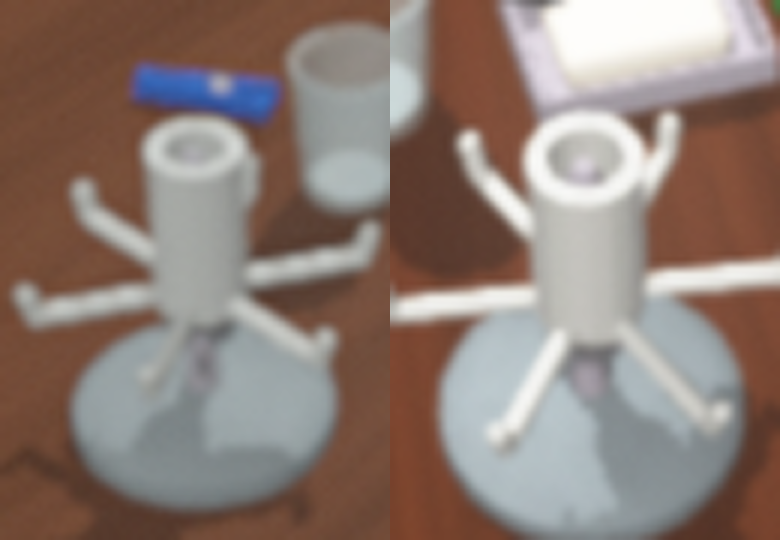

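The hub stands upright on the rod with its underside on the black washer (crop (585,350)). The gripper is clear, so I'll hand it in.

```bash
python3 -c "
from plant import manip
print(manip.job_done())"
```

```text
the job is handed in; nothing more can be done
None
```

The hub is seated on the stand's rubber washer past the click and let go, nothing else on the bench was touched, and the job is handed in (no verdict came back); the highest force reading was about 8.5 N.

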